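# Slip the keyed spacer sleeve onto the monitor-arm mount

## Task

The monitor arm has to sit higher: take the tall notched spacer sleeve, lower it over the upright spigot of the desk mount and turn it until its two notches find the two lugs at the foot, so that it sits fully down, flat on the mount's stop washer, and let go of it. Keep hold of it on the way down (do not let it drop down the spigot) and do not force it, and leave the short plain ring, the pen cup, the mug and the notepad where they are.

Things in the scene. Friction and masses are not known exactly. Their poses are not given: they have to be found in the camera images.
- sleeve_center (a point): Centre (on the axis, half-way up) of the loose notched spacer sleeve: a bare aluminium tube standing on the desk, outside diameter 52, bore 33, height 60, 0.14-0.28 kg. Its lower rim has two opposite notches, 15 wide, 10 high, cut through the wall on its own +x and -x sides (z up along the tube). It starts notched rim down, turned any way. Grasp across the outside of its upper half.
- mount: The fixed desk mount of the monitor arm: dark steel plate 110 x 110 x 10 with four bolt heads (4 high) at its corners and an upright plain steel spigot, diameter 30, with a 3 chamfer at its top. Origin: on the spigot's axis at desk level, z up. Round the spigot's foot lies a stop washer with two lugs (see mount_seat).
- mount_seat (a point): Seat: on the spigot's axis at the washer's top face, 14 above the desk. The aluminium washer (diameter 72) has two opposite lugs, 8 wide, 8 high, 17 to 34 from the axis. It is locked at ANY angle, unrelated to all given axes: feel (or see) it. The sleeve stands 8 proud on the lugs until turned to within 5 to 8 degrees; half a turn covers every case. Fully down, its centre is 30 above this point.
- spigot_top (a point): Centre of the top end of the spigot, 66 above mount_seat (80 above the desk). It stands 6 above the top of the sleeve when that is fully down.
- plain_ring: Bystander: a loose short plain aluminium ring without notches, outside diameter 52, bore 33, height 30; origin at the centre of its underside. It and the sleeve may have changed places.
- pen_cup: Bystander: a loose black pen cup, diameter 72, 95 high, pens up to about 150; origin at the centre of its underside.
- mug: Bystander: a loose white mug, diameter 80, 90 high; origin at the centre of its underside, handle on its +y side.
- notepad: Bystander: a loose paper pad 90 x 130 x 12 lying flat; origin at the centre of its underside.

How it is judged:
On the way:
1. the sleeve is round the spigot, held up by the lugs or higher (horizontal distance between sleeve_center and mount_seat below 0.005 m and z of sleeve_center in the frame of mount_seat between 0.034 and 0.085 m), for 0.1 s.
At the end, for the whole second after the job is handed in: The sleeve is on the spigot, notched rim down, upright (within 0.06 rad) and fully down on the stop washer with its notches over the lugs (its centre 27 to 32.5 mm above mount_seat and within 4 mm of the axis), released and at rest (z of sleeve_center in the frame of mount_seat between 0.027 and 0.0325 m and horizontal distance between sleeve_center and mount_seat below 0.004 m and angle between sleeve_center's own z axis and vertical below 0.06 rad and linear speed of sleeve below 0.02 m/s); the robot touches nothing.
It fails at once if the sleeve drops down the spigot (faster than 0.6 m/s) (horizontal distance between sleeve_center and mount_seat below 0.006 m and linear speed of sleeve above 0.6 m/s).
It fails at once if the sleeve is forced against the mount (over 90 N) (contact force between sleeve and mount above 90 N).
It fails at once if the plain ring, pen cup, mug or notepad is displaced by more than 20 mm (distance of any of plain_ring, pen_cup, mug, notepad from where it was at the start of the episode above 0.02 m).
It also fails if it takes over 72 s, if anything falls off the work surface, if the arm or the gripper's body presses on something with over 40 N, if the wrist force passes 120 N, or if a joint passes its speed limit or range.

## Robot

A 6-joint arm with a two-finger parallel gripper is mounted at the origin on the work surface. World frame = base frame: x ahead of the robot, y to its left, z up, the work surface at z = 0. Lengths are in m, angles in rad, forces in N, time in s.
With the tool pointing down it reaches from about 0.375 to 0.9 m from the base axis. Payload 3.1 kg.
Tool frame: the origin (TCP) lies on the centre line of the jaws, within the pads' length; the fingertips stand 8 mm ahead of it and the grasp point (between the pads) lies 11 mm behind it; z points along the fingers, y is the line along which they close (so a half turn about z gives the same grasp; the last joint's range is limited). The gripper opens to 85 mm and grips with 20 to 120 N. Pads are 22 mm wide; open, the fingers measure 114 mm over their backs; the gripper's body (76 mm by 85 mm) begins 54 mm behind the grasp point. The pads swing forward as they close: fully open they stand 13 mm farther back than shut.
Start: joints at [-1.514, 0.527, 1.433, -0, 1.181, -0.178], TCP at [0.145, -0.608, 0.211] pointing down, gripper open.
Joint ranges: [-3.08, 3.08], [-0.75, 2.2], [0.22, 2.44], [-1.43, 4.57], [0, 2.65], [-2.85, 2.85]. Speed limits (rad/s): [2.79, 2.79, 3.14, 3.14, 3.14, 3.14].

## Interface

Orientations are given as a unit quaternion [x, y, z, w].
In Python, from station import * gives the robot as it stands.
- The arm moves only by the tool play_rows, never from a script. Its argument "rows" is a list of rows, each a list of 3 entries, a list of its own where there are three numbers: the turn, a rotation vector about the tool's x, y, z in degrees, then the shift along the tool's x, y, z in mm, then the closure, from 0 (fully open) to 1 (shut). In form: [[[ax, ay, az], [dx, dy, dz], jaw], ...]. A call has 1 to 12 rows; each row shifts and turns the commanded pose from where the row before left it, along the tool's axes as they then stand; what a row does not reach is not made up. A row lasts 1/12 s, in which the tool goes at most 41.7 mm and 7.16 degrees, less where a joint would pass 70% of its speed; a pose out of reach is approached as far as the arm can. A call with a gripper value outside its range is refused whole. The fingers move at their own pace and stop on an object; "grip_force" is the grip in N (left out, the last holds). Time passes only in rows, so rows that do not move let the fingers close. It gives the time, the measured TCP pose, the force, the opening and the grip force at its end, in the units of the state.
- sense(): the state, without advancing time (a new reading comes with each control period).
- snapshot(name): name is "scene" or "side" or "wrist"; returns (picture, depth): 420x560x3 uint8, red, green, blue; 420x560 float32, m along the optical axis (not along the pixel's ray), 0 where there is no reading.
- get_calibration(name): a dict with "vfov" (degrees; the focal length in pixels is half the picture's height over the tangent of half this angle, whatever the lens; pixels are square), "cx", "cy" (the principal point, pixels), "k1" (the pictures are not rectified: a ray, as slopes to the right and down, at radius r is drawn at 1 + k1 r^2 times it, then the intrinsics apply), "xyz" and "attitude" of the camera in the world. Camera axes: x right, y down, z forward; pixel columns grow to the right and rows downward; lengths in m; the calibration is good to about 2 mm. A picture is of the moment at which its call begins: read the wrist's pose just before it. get_calibration takes no time and is no camera call; for the wrist camera it gives the pose at the moment of the call.
- sign_off(): hands the job in; it is judged then, once.
The state is a dict: "t": time; "q": joint angles; "qd": joint speeds; "tau": joint torques, N m; "tcp_pos": TCP position; "tool_rot": TCP orientation; "force": force on the tool from outside, world axes, zero at the start; "ft_torque": the same for the moment, N m; "finger_gap": opening from 0.0 (shut) to 1.0 (fully open); "gripper_force": force on a finger pad.
Only numpy, scipy, OpenCV 4.12 (cv2) and the standard library are available. Lean on these libraries where they do the work, as an engineer would, in place of code of your own. Each camera call takes 0.05 s, during which the arm holds its last target. There are 200 camera calls.

## Working session

There is one attempt and no reset: what is moved stays moved. The work goes in short steps, Python scripts to look and compute and a tool call to move; the robot and the scene stay as the last step left them, time stands still between calls to the robot, and variables do not carry over. Pictures are saved under pics/ and viewed, at most 10 in all, crops included, and the job is handed in when it is done.

Besides the shell and the picture viewer there is one more tool, called after "Emit:" by a JSON object that holds its "op" and its "data". play_rows: Moves the arm, as the interface text tells. Its arguments: {"type":"object","properties":{"rows":{"type":"array","items":{"type":"array"}},"grip_force":{"type":"number"}},"required":["rows"]}

```bash
mkdir -p pics
cat > h.py <<'E'
from station import *
import numpy as np, cv2
from scipy.spatial.transform import Rotation as R
def cam(n):
    c=get_calibration(n); f=210/np.tan(np.radians(c['vfov'])/2)
    return c,f
def Rc(c):
    a=np.array(c['attitude'])
    return a if a.shape==(3,3) else R.from_quat(a).as_matrix()
def pts(depth,c,f):
    v,u=np.mgrid[0:420,0:560]
    K=np.array([[f,0,c['cx']],[0,f,c['cy']],[0,0,1]])
    x=(u-c['cx'])/f; y=(v-c['cy'])/f; X,Y=x.copy(),y.copy()
    for _ in range(10):
        s=1+c['k1']*(X*X+Y*Y); X=x/s; Y=y/s
    P=np.stack([X*depth,Y*depth,depth],-1)
    return P@Rc(c).T+np.array(c['xyz'])
E
python3 - <<'E'
from h import *
s=sense(); print(s)
ims=[]
for n in ['scene','side','wrist']:
    c,f=cam(n); print(n,c)
    p,d=snapshot(n); np.savez(f'{n}0.npz',p=p,P=pts(d,c,f),d=d)
    ims.append(p)
cv2.imwrite('pics/a.png',cv2.resize(np.hstack(ims[:2]),(800,300))[:,:,::-1])
cv2.imwrite('pics/scene0.png',ims[0][:,:,::-1])
E
```

```text
{'t': 0.0, 'q': array([-1.51449515e+00,  5.28487212e-01,  1.43395224e+00,  2.87445770e-05,
        1.18135703e+00, -1.78456519e-01]), 'qd': array([-0.00029791,  0.00145182, -0.00034894,  0.00047565,  0.0006966 ,
        0.00134426]), 'tau': array([-1.15750994e-03, -4.42349374e+01, -1.78025490e+01, -2.80036629e-04,
        8.49187811e-03, -1.35878705e-05]), 'tcp_pos': array([ 0.14539877, -0.60705699,  0.21040484]), 'tool_rot': array([ 9.93119046e-01,  1.17103993e-01,  8.05256704e-05, -1.09904562e-03]), 'force': array([ 0.14075705, -0.71828014,  0.74414013]), 'ft_torque': array([0.00681456, 0.00751147, 0.00894045]), 'gripper_force': 0.0, 'finger_gap': 0.9983555551223291}
scene {'vfov': 52.89661127232387, 'cx': 280.1442369317505, 'cy': 205.4072641014934, 'k1': -0.052001560571425604, 'xyz': array([1.25236878, 0.01078661, 0.87283707]), 'attitude': array([ 0.64791285,  0.68233896, -0.24794491, -0.23053373])}
side {'vfov': 47.09318509377274, 'cx': 277.95062892876274, 'cy': 209.68769147049258, 'k1': -0.15340836710403635, 'xyz': array([0.52875762, 0.96301405, 0.77703716]), 'attitude': array([-0.03831646,  0.88553826, -0.46286459,  0.01049812])}
wrist {'vfov': 60.20796181674621, 'cx': 278.378535141084, 'cy': 213.48256918452068, 'k1': -0.09741407558481038, 'xyz': array([ 0.21911819, -0.58983141,  0.37264171]), 'attitude': array([ 0.77618095, -0.61290129, -0.09263412,  0.11538653])}
```

View pics/a.png

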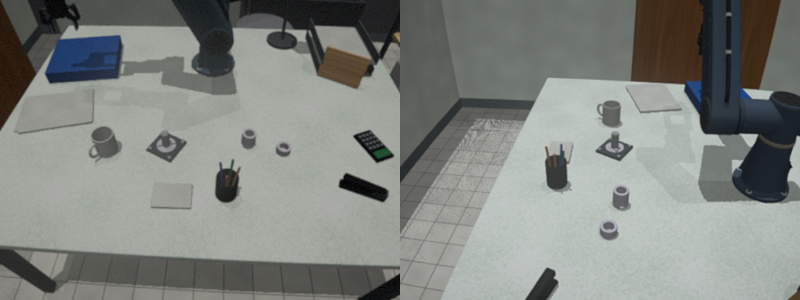

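View pics/scene0.png

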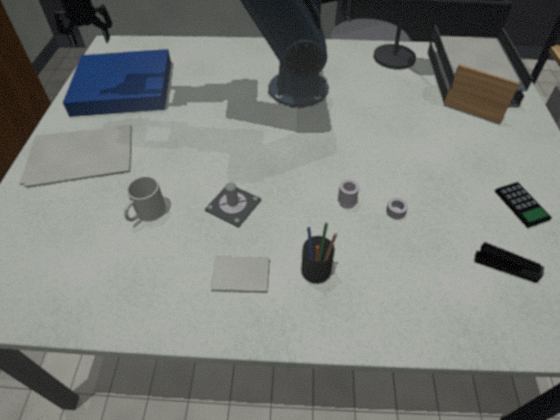

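The scene view shows the sleeve at about (348,193), the ring at (397,208), the mount at (233,203), the mug at (146,200), the cup at (317,260) and the pad at (241,274).

Run:
```python
from h import *
for n in ['scene','side']:
    z=np.load(n+'0.npz'); P=z['P']
    print(n)
    def rep(name,m):
        q=P[m]; 
        if len(q)<3: print(name,len(q)); return
        mn,mx=q.min(0),q.max(0); (c,r)=cv2.minEnclosingCircle(q[:,:2].astype(np.float32)); print(name,len(q),'circ',np.round(c,4),round(r,4),'z',mn[2].round(4),mx[2].round(4))
    if n=='scene':
        rois={'sleeve':(330,170,370,215),'ring':(380,190,415,225),'mount':(200,175,265,230),'mug':(115,165,175,230),'cup':(290,215,345,285)}
    else:
        rois={'sleeve':(int(210*1.4),250,int(235*1.4),300),'ring':(275,300,310,340),'mount':(265,175,330,230),'mug':(270,130,312,180),'cup':(200,195,240,270)}
    for k,(u0,v0,u1,v1) in rois.items():
        m=np.zeros(P.shape[:2],bool); m[v0:v1,u0:u1]=1; m&=z['d']>0
        zz=P[...,2]
        rep(k+' all>6mm',m&(zz>0.006))
        top=np.percentile(zz[m&(zz>0.006)],97) if (m&(zz>0.006)).any() else 0
        rep(k+' top',m&(zz>top-0.006))
    m=z['d']>0; print('desk z',np.median(P[150:300,100:450,2]))
```

```text
scene
sleeve all>6mm 482 circ [0.5083 0.1451] 0.0285 z 0.0061 0.0642
sleeve top 153 circ [0.5074 0.1446] 0.0277 z 0.0564 0.0642
ring all>6mm 333 circ [0.5406 0.271 ] 0.0276 z 0.006 0.0335
ring top 159 circ [0.5403 0.2708] 0.0266 z 0.0264 0.0335
mount all>6mm 1363 circ [ 0.5417 -0.1583] 0.0765 z 0.0061 0.0839
mount top 90 circ [ 0.5395 -0.1599] 0.016 z 0.0743 0.0839
mug all>6mm 1477 circ [ 0.5084 -0.4416] 0.126 z 0.006 0.0947
mug top 209 circ [ 0.5647 -0.3797] 0.0415 z 0.0846 0.0947
cup all>6mm 1422 circ [0.7305 0.0618] 0.037 z 0.006 0.1499
cup top 68 circ [0.7296 0.0642] 0.0342 z 0.138 0.1499
desk z 0.000593681506091237
side
sleeve all>6mm 649 circ [0.5103 0.1456] 0.0277 z 0.0063 0.0614
sleeve top 200 circ [0.5114 0.1463] 0.0273 z 0.0545 0.0614
ring all>6mm 490 circ [0.5415 0.2744] 0.0274 z 0.0061 0.0339
ring top 252 circ [0.5413 0.2735] 0.0266 z 0.0251 0.0339
mount all>6mm 984 circ [ 0.5425 -0.1593] 0.0764 z 0.006 0.0828
mount top 66 circ [ 0.5424 -0.1578] 0.016 z 0.0729 0.0828
mug all>6mm 890 circ [ 0.5843 -0.3873] 0.0615 z 0.0062 0.0923
mug top 112 circ [ 0.5632 -0.38  ] 0.0449 z 0.0836 0.0923
cup all>6mm 1962 circ [ 0.752 -0.04 ] 0.1435 z 0.0062 0.1488
cup top 84 circ [0.7287 0.0669] 0.0353 z 0.1317 0.1488
desk z -0.0012327795550112208
```

```bash
cat >> h.py <<'E'
def plan(target,yaw=None):
    s=sense(); T=R.from_quat(s['tool_rot']); p=np.array(s['tcp_pos'])
    d=T.inv().apply(np.array(target)-p)*1000
    x=T.as_matrix()[:,0]; y0=np.degrees(np.arctan2(x[1],x[0]))
    zt=T.as_matrix()[:,2]
    print('tcp',p.round(4),'yaw',y0.round(2),'zaxis',zt.round(4),'shift mm (tool)',d.round(1),'q6',np.degrees(s['q'][5]).round(1))
    if yaw is not None: print('turn about tool z',-(yaw-y0))
E
python3 - <<'E'
from h import *
s=sense(); T=R.from_quat(s['tool_rot']); c,f=cam('wrist')
print('cam in tool',T.inv().apply(np.array(c['xyz'])-s['tcp_pos']), T.inv().as_matrix()@Rc(c))
plan([0.541-0.03,-0.159,0.21]); 
z=np.load('wrist0.npz'); print(np.median(z['d']))
E
```

```text
cam in tool [ 7.58051232e-02 -1.24514654e-05 -1.62072963e-01] [[-1.10372710e-03 -9.56111477e-01 -2.93001067e-01]
 [ 9.99999301e-01 -9.31099793e-04 -7.28636029e-04]
 [ 4.23844037e-04 -2.93001667e-01  9.56111836e-01]]
tcp [ 0.1454 -0.6073  0.2107] yaw 13.45 zaxis [-1.0e-04  1.7e-03 -1.0e+00] shift mm (tool) [ 459.9 -350.9    1.4] q6 -10.2
0.34430352
```

Emit:
{"op": "play_rows", "data": {"rows": [[[0, 0, 0], [15, -10.5, 0], 0], [[0, 0, 0], [27, -19, 0], 0], [[0, 0, 0], [27, -19, 0], 0], [[0, 0, 0], [27, -19, 0], 0], [[0, 0, 0], [27, -19, 0], 0], [[0, 0, 0], [27, -19, 0], 0], [[0, 0, 0], [27, -19, 0], 0], [[0, 0, 0], [27, -19, 0], 0], [[0, 0, 0], [27, -19, 0], 0], [[0, 0, 0], [27, -19, 0], 0], [[0, 0, 0], [27, -19, 0], 0], [[0, 0, 0], [27, -19, 0], 0]]}}

```text
t: 1.15
tcp_pos: [0.3985, -0.3202, 0.2113]
tool_rot: [0.993, 0.117, -0.0, -0.0]
force: [0.1, -1.4, 1.4]
finger_gap: 1.002
gripper_force: 0.0
```

Emit:
{"op": "play_rows", "data": {"rows": [[[0, 0, 0], [27, -19, 0], 0], [[0, 0, 0], [27, -19, 0], 0], [[0, 0, 0], [27, -19, 0], 0], [[0, 0, 0], [27, -19, 0], 0], [[0, 0, 0], [27, -19, 0], 0], [[0, 0, 0], [27, -19, 0], 0], [[0, 0, 0], [15, -10.5, 0], 0], [[0, 0, 0], [0, 0, 0], 0], [[0, 0, 0], [0, 0, 0], 0], [[0, 0, 0], [0, 0, 0], 0]]}}

```text
t: 1.98
tcp_pos: [0.5403, -0.1598, 0.2111]
tool_rot: [0.993, 0.117, -0.001, -0.0]
force: [0.2, -0.0, -0.2]
finger_gap: 1.0
gripper_force: 0.0
```

Run:
```python
from h import *
plan([0.541,-0.159,0.21])
c,f=cam('wrist'); p,d=snapshot('wrist'); P=pts(d,c,f)
np.savez('w1.npz',p=p,P=P,d=d)
cv2.imwrite('pics/w1.png',p[:,:,::-1])
for lo,hi in [(0.07,0.09),(0.0165,0.026)]:
    m=(P[...,2]>lo)&(P[...,2]<hi)&(np.hypot(P[...,0]-.541,P[...,1]+.159)<.045); q=P[m]; print(lo,len(q), cv2.minEnclosingCircle(q[:,:2].astype(np.float32)))
```

```text
tcp [ 0.5403 -0.1598  0.2111] yaw 13.46 zaxis [-1.2e-03 -1.0e-04 -1.0e+00] shift mm (tool) [ 0.9 -0.6  1.1] q6 48.7
0.07 972 ((0.540180504322052, -0.15977536141872406), 0.015143882483243942)
0.0165 350 ((0.5402599573135376, -0.16007497906684875), 0.034121882170438766)
```

View pics/w1.png

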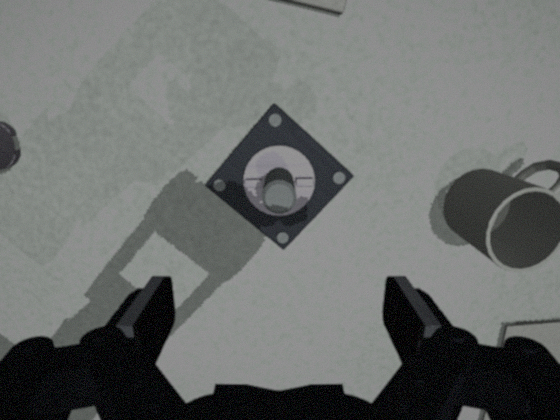

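The wrist view shows the mount with the spigot at about (278,190) and lugs at about (305,181) and (255,182), so the lug line runs roughly along the image rows.

Run:
```python
from h import *
z=np.load('w1.npz'); P=z['P']; c=np.array([.5402,-.1599])
r=np.hypot(P[...,0]-c[0],P[...,1]-c[1])
print('washer z',np.median(P[(r>.022)&(r<.034)&(z['d']>0)][:,2]))
m=(r>.0185)&(r<.0345)&(P[...,2]>.0185)&(P[...,2]<.0245)
q=P[m][:,:2]-c; a=np.degrees(np.arctan2(q[:,1],q[:,0]))
print(np.histogram(a,bins=36,range=(-180,180))[0])
a2=np.radians(2*a); w=np.hypot(*q.T); print('axis mod180',np.degrees(np.angle((np.exp(1j*a2)).mean()))/2, abs(np.exp(1j*a2).mean()))
im=cv2.resize(z['p'][130:260,190:360],None,fx=4,fy=4,interpolation=cv2.INTER_CUBIC); cv2.imwrite('pics/w1c.png',cv2.convertScaleAbs(im[:,:,::-1],alpha=1.3))
```

```text
washer z 0.3139542437214483
[ 0  0  0  0  0  0  0  0  0 33 76 29  0  0  0  0  0  0  0  0  0  0  0  0
  0  0  0 36 73 29  0  0  0  0  0  0]
axis mod180 -75.30213408459112 0.9799897352980881
```

View pics/w1c.png

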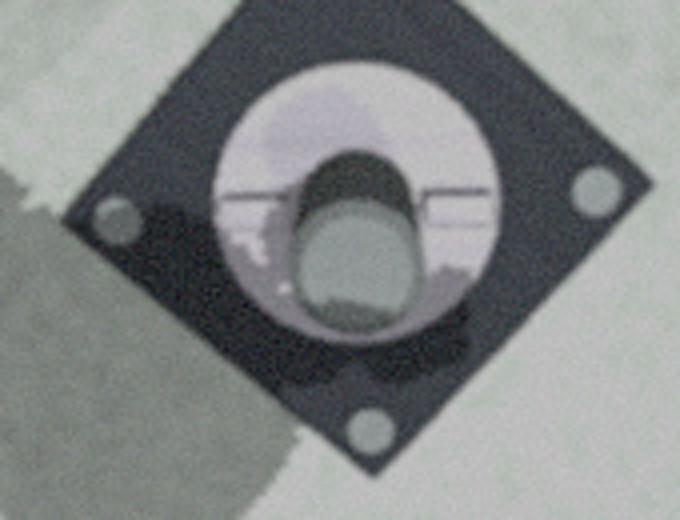

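The crop shows both lugs beside the spigot, and depth puts the lug axis at −75.3° (mod 180). Next I look at the sleeve's notches obliquely.

Emit:
{"op": "play_rows", "data": {"rows": [[[0, 0, 0], [8, -26.8, 14.2], 0], [[0, 0, 0], [8, -26.8, 14.2], 0], [[0, 0, 0], [8, -26.8, 14.2], 0], [[0, 0, 0], [8, -26.8, 14.2], 0], [[0, 0, 0], [8, -26.8, 14.2], 0], [[0, 0, 0], [0, 0, 0], 0], [[0, 0, 0], [0, 0, 0], 0], [[0, 0, 0], [0, 0, 0], 0]]}}

```text
t: 2.7
tcp_pos: [0.549, -0.0213, 0.1408]
tool_rot: [0.993, 0.117, 0.0, 0.0]
force: [0.9, 0.1, 0.1]
finger_gap: 1.0
gripper_force: 0.0
```

Run:
```python
from h import *
plan([0.509,0.1455,0.14])
c,f=cam('wrist'); p,d=snapshot('wrist'); P=pts(d,c,f)
np.savez('w2.npz',p=p,P=P,d=d)
r=np.hypot(P[...,0]-.509,P[...,1]-.1455)
m=(r<.04)&(P[...,2]>.054)&(P[...,2]<.066)
q=P[m]; ce,ra=cv2.minEnclosingCircle(q[:,:2].astype(np.float32)); print('top',len(q),ce,ra,q[:,2].mean())
r=np.hypot(P[...,0]-ce[0],P[...,1]-ce[1]);az=np.degrees(np.arctan2(P[...,1]-ce[1],P[...,0]-ce[0]))
m=(r<.029)&(r>.024)
for lo,hi in [(.002,.009),(.02,.03)]:
    print(np.histogram(az[m&(P[...,2]>lo)&(P[...,2]<hi)],bins=36,range=(-180,180))[0])
v,u=np.nonzero((r<.03)&(P[...,2]>.003)); print(u.min(),u.max(),v.min(),v.max())
a=p[max(v.min()-15,0):v.max()+15,max(u.min()-15,0):u.max()+15]
cv2.imwrite('pics/w2c.png',cv2.resize(a,None,fx=4,fy=4,interpolation=cv2.INTER_CUBIC)[:,:,::-1])
```

```text
tcp [ 0.549  -0.0213  0.1408] yaw 13.4 zaxis [ 8.e-04 -8.e-04 -1.e+00] shift mm (tool) [  -0.3 -171.5    0.6] q6 62.8
top 2366 (0.5089879035949707, 0.14449313282966614) 0.02657391130924225 0.05899542071526041
[ 0  0  0  0  2  3  9 16 11  0  0  0  1 12 18 23 19 13 10  3  5  0  0  0
  0  0  0  0  0  0  0  0  0  0  0  0]
[ 0  0  0  0  2  9 15 19 18 25 29 33 36 35 33 29 31 22 17  8  9  0  0  0
  0  0  0  0  0  0  0  0  0  0  0  0]
15 110 168 248
```

View pics/w2c.png

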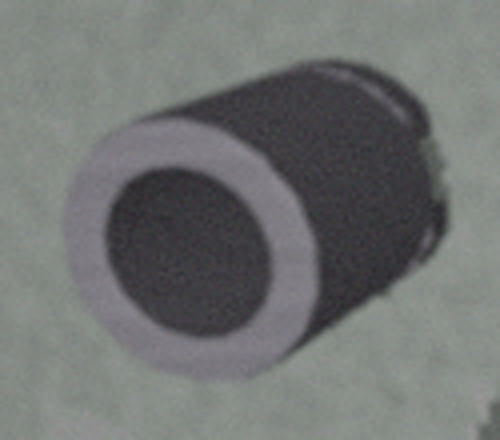

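The crop shows the sleeve with a notch open at its lower rim at crop (435,165), facing about −72° azimuth. I refine that figure now.

Run:
```python
from h import *
z=np.load('w2.npz'); P=z['P']; ce=(.5090,.1446)
r=np.hypot(P[...,0]-ce[0],P[...,1]-ce[1]);az=np.degrees(np.arctan2(P[...,1]-ce[1],P[...,0]-ce[0]))
for lo,hi in [(.003,.0085),(.012,.02)]:
    print(np.histogram(az[(r<.0285)&(r>.0245)&(P[...,2]>lo)&(P[...,2]<hi)],bins=35,range=(-110,-40))[0])
# floor/inner seen through the notch
m=(r>.0175)&(r<.0245)&(P[...,2]<.0085)&(az<0)&(az>-150); print(m.sum(),np.sort(az[m]).round(0)[::max(1,m.sum()//20)])
plan([.509,.1446,.0345])
```

```text
[1 1 3 3 3 2 4 0 0 0 0 0 0 0 0 0 0 0 0 0 0 0 0 0 0 0 0 0 0 0 0 0 1 2 1]
[3 3 4 4 2 5 2 4 3 6 4 4 5 1 7 6 5 3 4 6 5 3 4 5 6 5 4 6 4 5 3 5 4 5 6]
143 [-98. -94. -91. -91. -87. -84. -81. -77. -74. -71. -69. -66. -63. -60.
 -58. -55. -52. -50. -48. -45. -40.]
tcp [ 0.5493 -0.0216  0.1411] yaw 13.35 zaxis [ 1.6e-03 -9.0e-04 -1.0e+00] shift mm (tool) [  -1.  -171.2  106.4] q6 62.8
```

Emit:
{"op": "play_rows", "data": {"rows": [[[0, 0, 0], [0, -20, 0], 0], [[0, 0, 0], [0, -33, 0], 0], [[0, 0, 0], [-1, -33, 0], 0], [[0, 0, 0], [0, -33, 0], 0], [[0, 0, 0], [0, -33, 10], 0], [[0, 0, 0], [0, -19, 10], 0], [[0, 0, 0], [0, 0, 10], 0], [[0, 0, 0], [0, 0, 0], 0], [[0, 0, 0], [0, 0, 0], 0], [[0, 0, 0], [0, 0, 0], 0]]}}

```text
t: 3.58
tcp_pos: [0.5093, 0.1446, 0.111]
tool_rot: [0.993, 0.116, 0.001, 0.0]
force: [-0.1, -0.5, 0.6]
finger_gap: 0.999
gripper_force: 0.0
```

Run:
```python
from h import *
plan([.509,.1446,.0345])
c,f=cam('wrist'); p,d=snapshot('wrist'); P=pts(d,c,f)
r=np.hypot(P[...,0]-.509,P[...,1]-.1455)
m=(r<.035)&(P[...,2]>.055)&(P[...,2]<.066)
q=P[m]; ce,ra=cv2.minEnclosingCircle(q[:,:2].astype(np.float32)); print('top',len(q),ce,ra,q[:,2].mean())
```

```text
tcp [0.5093 0.1446 0.111 ] yaw 13.32 zaxis [ 1.6e-03 -2.0e-04 -1.0e+00] shift mm (tool) [-0.4 -0.1 76.5] q6 80.5
top 3120 (0.5084958076477051, 0.1452445685863495) 0.02628912217915058 0.05932184847128616
```

Emit:
{"op": "play_rows", "data": {"rows": [[[0, 0, 0], [-0.6, -0.7, 15], 0], [[0, 0, 0], [0, 0, 20], 0], [[0, 0, 0], [0, 0, 20], 0], [[0, 0, 0], [0, 0, 15], 0], [[0, 0, 0], [0, 0, 6], 0], [[0, 0, 0], [0, 0, 0], 0], [[0, 0, 0], [0, 0, 0], 0.2], [[0, 0, 0], [0, 0, 0], 0.4], [[0, 0, 0], [0, 0, 0], 0.6], [[0, 0, 0], [0, 0, 0], 0.6], [[0, 0, 0], [0, 0, 0], 0.6]], "grip_force": 50}}

```text
t: 4.55
tcp_pos: [0.5085, 0.1465, 0.0363]
tool_rot: [0.993, 0.117, 0.002, 0.0]
force: [-0.6, -1.9, 6.6]
finger_gap: 0.563
gripper_force: 50.3
```

Emit:
{"op": "play_rows", "data": {"rows": [[[0, 0, 0], [0, 0, 0], 0.7], [[0, 0, 0], [0, 0, 0], 0.7], [[0, 0, 0], [0, 0, 0], 0.7], [[0, 0, 0], [0, 0, 0], 0.7]]}}

```text
t: 4.88
tcp_pos: [0.5085, 0.1464, 0.0363]
tool_rot: [0.993, 0.117, 0.002, 0.0]
force: [-0.5, -1.9, 6.4]
finger_gap: 0.559
gripper_force: 50.3
```

Emit:
{"op": "play_rows", "data": {"rows": [[[0, 0, 0], [0, 0, -5], 0.7], [[0, 0, 0], [0, 0, -15], 0.7], [[0, 0, 0], [0, 0, -25], 0.7], [[0, 0, 0], [0, 0, -25], 0.7], [[0, 0, 0], [0, 0, -25], 0.7], [[0, 0, 0], [0, 0, -20], 0.7], [[0, 0, 0], [0, 0, -12], 0.7], [[0, 0, 0], [0, 0, -5], 0.7], [[0, 0, 0], [0, 0, 0], 0.7], [[0, 0, 0], [0, 0, 0], 0.7], [[0, 0, 0], [0, 0, 0], 0.7]]}}

```text
t: 5.8
tcp_pos: [0.5064, 0.1467, 0.1656]
tool_rot: [0.993, 0.117, -0.001, -0.0]
force: [0.1, 0.4, 0.5]
finger_gap: 0.299
gripper_force: 0.0
```

```bash
cat >> h.py <<'E'
def held():
    """sleeve pose from the wrist view while held: top-rim plane and circle"""
    s=sense(); T=R.from_quat(s['tool_rot']); p0=np.array(s['tcp_pos'])
    c,f=cam('wrist'); p,d=snapshot('wrist'); P=pts(d,c,f)
    L=T.inv().apply((P-p0).reshape(-1,3)).reshape(P.shape)
    m=(d>0)&(np.hypot(L[...,0],L[...,1])<.029)&(L[...,2]<-.012)&(L[...,2]>-.035)&(abs(L[...,1])<.022)
    h=np.median(L[m][:,2]); 
    q=P[m&(abs(L[...,2]-h)<.004)]
    ce=q.mean(0); n=np.linalg.svd(q-ce)[2][2]; n*=np.sign(n[2])
    return s,p,P,L,q,n,h
E
python3 - <<'E'
from h import *
s,p,P,L,q,n,h=held(); print(s['tcp_pos'],s['force'],s['finger_gap'],len(q),'normal',n,'rim in tool z',h)
plan([.5402,-.1599,.166])
cv2.imwrite('pics/held.png',p[:,:,::-1]); np.savez('held.npz',p=p,P=P,L=L)
E
```

```text
[0.50635223 0.14671488 0.16556531] [0.12487201 0.42530545 0.48195171] 0.29943866572072364 502 normal [-0.0150458  -0.00672246  0.99986421] rim in tool z -0.029447997923234524
tcp [0.5063 0.1467 0.1654] yaw 13.45 zaxis [-2.4e-03 -1.0e-04 -1.0e+00] shift mm (tool) [-38.4 306.1  -0.7] q6 80.5
```

View pics/held.png

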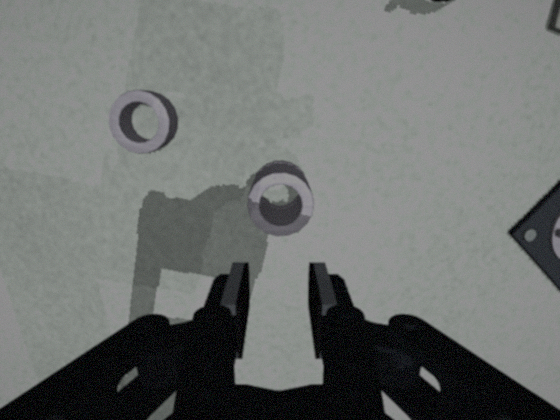

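The sleeve slipped out. It still stands on the desk at about (280,203), with the jaws at (240,300) and (315,300). I measure it relative to the jaws.

Run:
```python
from h import *
z=np.load('held.npz'); P=z['P'];L=z['L']
r=np.hypot(P[...,0]-.509,P[...,1]-.1455)
m=(r<.05)&(P[...,2]>.05)&(P[...,2]<.067)
q=P[m]; ce,ra=cv2.minEnclosingCircle(q[:,:2].astype(np.float32)); print('top',len(q),ce,ra,q[:,2].mean(),q[:,2].min(),q[:,2].max())
for u,v in [(240,300),(240,280),(240,268),(318,268),(318,280),(318,300),(318,330)]: print(u,v,L[v,u].round(4))
l=L[m]; print('sleeve in tool',l.mean(0))
for n in ['scene','side']:
    c,f=cam(n); p,d=snapshot(n); Q=pts(d,c,f); r=np.hypot(Q[...,0]-.509,Q[...,1]-.1455); k=(r<.05)&(Q[...,2]>.053)&(Q[...,2]<.067); print(n,cv2.minEnclosingCircle(Q[k][:,:2].astype(np.float32)))
```

```text
top 2235 (0.506738543510437, 0.14540360867977142) 0.02616802603006363 0.05886326746844902 0.05002110577730917 0.06174757762163707
240 300 [ 0.0125 -0.013  -0.0549]
240 280 [ 0.0123 -0.0145 -0.04  ]
240 268 [ 0.0126 -0.0155 -0.0303]
318 268 [ 0.0121  0.0158 -0.0294]
318 280 [ 0.0117  0.0149 -0.0389]
318 300 [ 0.0118  0.0133 -0.0538]
318 330 [ 0.0021  0.0134 -0.0571]
sleeve in tool [0.00148945 0.00131185 0.10669879]
scene ((0.5073255896568298, 0.14726699888706207), 0.027296416461467743)
side ((0.5067871809005737, 0.1464385986328125), 0.02837792970240116)
```

Run:
```python
from h import *
z=np.load('held.npz'); L=z['L']
for sgn in (-1,1):
    m=(sgn*L[...,1]>.008)&(sgn*L[...,1]<.06)&(L[...,2]>-.09)&(L[...,2]<.03)&(abs(L[...,0])<.03)
    q=L[m]; print('gap.3',sgn,len(q),'zmax',np.sort(q[:,2])[-20:].round(4),'x at tip',q[np.argsort(q[:,2])[-20:],0].round(3))
s=sense(); T=R.from_quat(s['tool_rot']).as_matrix()
z=np.load('w2.npz'); P=z['P']-np.array([.5492,-.0214,.1410]); L=P@T
for sgn in (-1,1):
    m=(sgn*L[...,1]>.02)&(sgn*L[...,1]<.08)&(L[...,2]>-.09)&(L[...,2]<.03)&(abs(L[...,0])<.03)
    q=L[m]; i=np.argsort(q[:,2])[-15:]; print('open',sgn,len(q),q[i].round(3)[::4])
from scipy.spatial.transform import Rotation
c,f=cam('side'); p,d=snapshot('side'); Q=pts(d,c,f); r=np.hypot(Q[...,0]-.5064,Q[...,1]-.1467)
k=(d>0)&(r<.06)&(Q[...,2]>.08)&(Q[...,2]<.3); qz=np.sort(Q[k][:,2]); print('side gripper lowest',k.sum(),qz[:20].round(4))
c,f=cam('scene'); p,d=snapshot('scene'); Q=pts(d,c,f); r=np.hypot(Q[...,0]-.5064,Q[...,1]-.1467)
k=(d>0)&(r<.06)&(Q[...,2]>.08)&(Q[...,2]<.3); qz=np.sort(Q[k][:,2]); print('scene gripper lowest',k.sum(),qz[:20].round(4))
```

```text
gap.3 -1 10964 zmax [-0.0225 -0.0223 -0.0222 -0.0222 -0.0221 -0.022  -0.022  -0.0212 -0.0211
 -0.021  -0.021  -0.0208 -0.0207 -0.0207 -0.0206 -0.0204 -0.0203 -0.0201
 -0.0199 -0.0198] x at tip [-0.005 -0.004 -0.004 -0.003 -0.001 -0.007 -0.002 -0.001 -0.003  0.001
 -0.001 -0.002  0.002  0.001  0.     0.004  0.003 -0.     0.002  0.002]
gap.3 1 10982 zmax [-0.0221 -0.022  -0.022  -0.0218 -0.0218 -0.0216 -0.0215 -0.0214 -0.0213
 -0.0212 -0.0208 -0.0207 -0.0206 -0.0205 -0.0203 -0.0203 -0.0202 -0.02
 -0.0197 -0.0194] x at tip [-0.005 -0.002 -0.004  0.009 -0.001 -0.002 -0.003 -0.002 -0.006 -0.001
 -0.     0.002  0.001  0.002  0.001  0.003 -0.     0.002 -0.001  0.003]
open -1 10068 [[ 0.008 -0.043 -0.033]
 [-0.002 -0.043 -0.033]
 [-0.003 -0.043 -0.033]
 [ 0.002 -0.043 -0.032]]
open 1 10050 [[-0.004  0.042 -0.033]
 [-0.002  0.042 -0.033]
 [ 0.001  0.042 -0.033]
 [ 0.005  0.043 -0.032]]
side gripper lowest 814 [0.1841 0.1843 0.1844 0.1845 0.185  0.1854 0.1858 0.1861 0.1867 0.1871
 0.1873 0.1877 0.1877 0.1878 0.1888 0.1891 0.1893 0.1894 0.1897 0.1907]
scene gripper lowest 1230 [0.1866 0.1867 0.1868 0.1879 0.1884 0.1885 0.1886 0.1889 0.1891 0.1895
 0.1897 0.1901 0.1905 0.1909 0.191  0.1919 0.192  0.1922 0.1924 0.1927]
```

Both fixed cameras and the wrist camera agree that the fingertips are really about 20–33 mm behind the reported TCP, not 8 mm ahead of it. My first grasp therefore only caught the top rim. I will re-grasp with the TCP about 34 mm lower.

Emit:
{"op": "play_rows", "data": {"rows": [[[0, 0, 0], [0, 1.3, 0], 0], [[0, 0, 0], [0, 0, 0], 0], [[0, 0, 0], [0, 0, 0], 0], [[0, 0, 0], [0, 0, 0], 0], [[0, 0, 0], [0, 0, 15], 0], [[0, 0, 0], [0, 0, 20], 0], [[0, 0, 0], [0, 0, 20], 0]]}}

```text
t: 6.63
tcp_pos: [0.5083, 0.1456, 0.1115]
tool_rot: [0.993, 0.117, 0.001, 0.0]
force: [-0.3, -0.0, -1.1]
finger_gap: 1.0
gripper_force: 0.0
```

Run:
```python
from h import *
plan([.5067,.1454,.002])
c,f=cam('wrist'); s=sense(); p,d=snapshot('wrist'); P=pts(d,c,f)
r=np.hypot(P[...,0]-.5067,P[...,1]-.1455)
m=(r<.035)&(P[...,2]>.055)&(P[...,2]<.066)
q=P[m]; ce,ra=cv2.minEnclosingCircle(q[:,:2].astype(np.float32)); print('top',len(q),ce,ra); print(s['finger_gap'])
```

```text
tcp [0.5083 0.1456 0.1115] yaw 13.46 zaxis [ 2.5e-03  2.0e-04 -1.0e+00] shift mm (tool) [ -1.9  -0.3 109.5] q6 80.4
top 3096 (0.5067798495292664, 0.1456564962863922) 0.026059040799736977
1.0000769050056482
```

Emit:
{"op": "play_rows", "data": {"rows": [[[0, 0, 0], [0, 0, 20], 0], [[0, 0, 0], [0, 0, 22], 0], [[0, 0, 0], [0, 0, 22], 0], [[0, 0, 0], [0, 0, 22], 0], [[0, 0, 0], [0, 0, 15], 0], [[0, 0, 0], [0, 0, 7], 0], [[0, 0, 0], [0, 0, 0], 0], [[0, 0, 0], [0, 0, 0], 0], [[0, 0, 0], [0, 0, 0], 0], [[0, 0, 0], [0, 0, 0], 0]]}}

```text
t: 7.52
tcp_pos: [0.5084, 0.1456, 0.0046]
tool_rot: [0.993, 0.117, 0.001, 0.0]
force: [0.9, -0.9, 0.1]
finger_gap: 0.999
gripper_force: 0.0
```

Run:
```python
from h import *
plan([.5067,.1456,.002]); print(sense()['force'])
```

```text
tcp [0.5084 0.1456 0.0046] yaw 13.46 zaxis [ 2.4e-03  2.0e-04 -1.0e+00] shift mm (tool) [-1.7 -0.4  2.6] q6 80.4
[ 0.92460131 -0.89730757  0.07117253]
```

Emit:
{"op": "play_rows", "data": {"rows": [[[0, 0, 0], [-1.5, -0.4, 2.5], 0], [[0, 0, 0], [0, 0, 0], 0.2], [[0, 0, 0], [0, 0, 0], 0.35], [[0, 0, 0], [0, 0, 0], 0.6], [[0, 0, 0], [0, 0, 0], 0.6], [[0, 0, 0], [0, 0, 0], 0.6], [[0, 0, 0], [0, 0, 0], 0.6], [[0, 0, 0], [0, 0, 0], 0.6]], "grip_force": 50}}

```text
t: 8.18
tcp_pos: [0.5061, 0.1455, 0.0014]
tool_rot: [0.993, 0.117, 0.0, 0.0]
force: [-0.3, -0.1, 6.1]
finger_gap: 0.596
gripper_force: 52.5
```

Emit:
{"op": "play_rows", "data": {"rows": [[[0, 0, 0], [0, 0, -3], 0.6], [[0, 0, 0], [0, 0, -7], 0.6], [[0, 0, 0], [0, 0, -10], 0.6], [[0, 0, 0], [0, 0, -5], 0.6], [[0, 0, 0], [0, 0, 0], 0.6], [[0, 0, 0], [0, 0, 0], 0.6]]}}

```text
t: 8.68
tcp_pos: [0.5064, 0.1456, 0.0265]
tool_rot: [0.993, 0.117, 0.001, 0.0]
force: [0.0, -0.8, -1.1]
finger_gap: 0.598
gripper_force: 52.3
```

Emit:
{"op": "play_rows", "data": {"rows": [[[0, 0, 0], [0, 0, -10], 0.6], [[0, 0, 0], [0, 0, -20], 0.6], [[0, 0, 0], [0, 0, -25], 0.6], [[0, 0, 0], [0, 0, -25], 0.6], [[0, 0, 0], [0, 0, -15], 0.6], [[0, 0, 0], [0, 0, -8], 0.6], [[0, 0, 0], [0, 0, 0], 0.6], [[0, 0, 0], [0, 0, 0], 0.6], [[0, 0, 0], [0, 0, 0], 0.6]]}}

```text
t: 9.43
tcp_pos: [0.5049, 0.1454, 0.1279]
tool_rot: [0.993, 0.117, -0.001, -0.0]
force: [-0.6, -0.2, -2.1]
finger_gap: 0.596
gripper_force: 52.6
```

Run:
```python
from h import *
s=sense(); print(s['tcp_pos'],s['force'],s['finger_gap'])
plan([.5402,-.1599,.13])
T=R.from_quat(s['tool_rot'])
for n in ['scene','side','wrist']:
    c,f=cam(n); p,d=snapshot(n); P=pts(d,c,f); L=T.inv().apply((P-s['tcp_pos']).reshape(-1,3)).reshape(P.shape)
    np.savez(f'{n}3.npz',p=p,P=P,L=L,d=d)
    m=(d>0)&(np.hypot(L[...,0],L[...,1])<.03)&(P[...,2]>.08)&(P[...,2]<.3)
    g=p.astype(int).sum(-1)
    print(n,m.sum(),'z hist',np.histogram(L[m][:,2],bins=20,range=(-.11,.03))[0], 'lowest z',np.sort(P[m][:,2])[:3])
z=np.load('wrist3.npz'); cv2.imwrite('pics/w3.png',z['p'][:,:,::-1])
```

```text
[0.50491108 0.14543672 0.12794195] [-0.55867819 -0.17561189 -2.13832521] 0.5955124297456365
tcp [0.5049 0.1454 0.1279] yaw 13.45 zaxis [-2.4e-03 -1.0e-04 -1.0e+00] shift mm (tool) [-36.7 305.2  -2.1] q6 80.4
scene 915 z hist [ 36  47  33   4   9   8  15 162  75  73  72  49  37  40  33  34   1   0
   0   0] lowest z [0.12570022 0.1260109  0.12637917]
side 628 z hist [33 16 14  9  8  7  2 83 38 34 39 39 34 58 47 40  9  0  0  0] lowest z [0.12471801 0.12478861 0.12485728]
wrist 32937 z hist [ 2912  4663  2310   317   212   139   133 10631  2524  2121  1797  1554
  1203   976   743   543    23     0     0     0] lowest z [0.12497173 0.12508738 0.12524459]
```

View pics/w3.png

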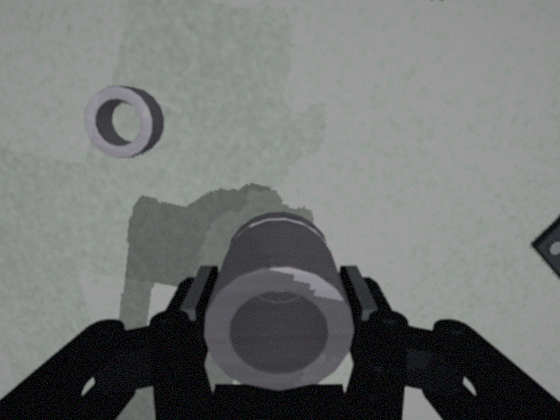

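The sleeve is held upright between the pads, with its top rim at about (280,330). I measure its centre, tilt and notch angle in the tool frame.

```bash
cat >> h.py <<'E'
from scipy.optimize import least_squares
def grip_fit(n,L,d):
    m=(d>0)&(np.hypot(L[...,0],L[...,1])<.032)&(abs(L[...,2]+.058)<.003)
    q=L[m]; A=np.c_[q[:,:2],np.ones(len(q))]; k=np.linalg.lstsq(A,q[:,2],rcond=None)[0]
    res=abs(A@k-q[:,2])<.0015; q=q[res]; k=np.linalg.lstsq(A[res],q[:,2],rcond=None)[0]
    print(n,'rim',len(q),'slopes(deg)',np.degrees(k[:2]).round(2),'z0',k[2].round(4),'encl',cv2.minEnclosingCircle(q[:,:2].astype(np.float32)))
    m=(d>0)&(np.hypot(L[...,0],L[...,1])>.02)&(np.hypot(L[...,0],L[...,1])<.032)&(L[...,2]>-.022)&(L[...,2]<-.001)
    w=L[m]
    def e(p): return np.hypot(w[:,0]-p[0]-p[2]*(w[:,2]+.03),w[:,1]-p[1]-p[3]*(w[:,2]+.03))-.026
    r=least_squares(e,[0,0,0,0],loss='soft_l1',f_scale=.0005); print('   wall',len(w),'centre@z-.03',r.x[:2].round(4),'tilt',np.degrees(r.x[2:]).round(2))
    r=least_squares(lambda p:e([*p,0,0]),[0,0],loss='soft_l1',f_scale=.0005); print('   wall upright centre',r.x.round(4))
def notch(n,L,d,c=(0,0)):
    x,y=L[...,0]-c[0],L[...,1]-c[1]; r=np.hypot(x,y); a=np.degrees(np.arctan2(y,x))
    for lo,hi in [(-.006,-.0005),(-.02,-.012)]:
        m=(d>0)&(r>.0235)&(r<.0285)&(L[...,2]>lo)&(L[...,2]<hi); print('   notch',lo,np.histogram(a[m],bins=72,range=(-180,180))[0])
E
python3 - <<'E'
from h import *
for n in ['scene','side','wrist']:
    z=np.load(n+'3.npz'); grip_fit(n,z['L'],z['d']); notch(n,z['L'],z['d'])
E
```

```text
scene rim 113 slopes(deg) [-0.5   0.11] z0 -0.0584 encl ((0.0035235052928328514, -0.000923715706449002), 0.029522497206926346)
   wall 112 centre@z-.03 [-0.0016 -0.0008] tilt [0.13 3.2 ]
   wall upright centre [-0.0016  0.0002]
   notch -0.006 [0 0 0 0 0 0 0 0 0 0 0 0 0 0 0 0 0 0 0 0 0 0 0 0 1 0 0 1 1 0 1 1 0 2 1 1 0
 2 1 1 1 1 2 1 2 1 1 1 0 0 0 0 0 0 0 0 0 0 2 0 0 0 0 0 0 0 0 0 0 0 0 0]
   notch -0.02 [0 0 0 0 0 0 0 0 0 0 0 0 0 0 0 0 0 0 0 0 0 0 0 0 0 1 0 0 1 1 1 0 1 1 1 1 2
 0 3 3 2 2 2 3 2 2 1 3 2 0 2 1 1 1 0 0 0 0 0 0 0 0 0 0 0 0 0 0 0 0 0 0]
side rim 65 slopes(deg) [1.4  0.27] z0 -0.0577 encl ((0.007545032538473606, 0.0035771848633885384), 0.02680286578834057)
   wall 150 centre@z-.03 [0.0017 0.0005] tilt [0.54 2.4 ]
   wall upright centre [0.0019 0.0012]
   notch -0.006 [0 0 0 0 0 1 0 0 0 3 1 0 0 0 0 1 0 0 0 0 0 0 0 2 2 2 2 1 3 0 2 1 3 0 2 0 0
 0 0 0 0 0 0 0 0 0 0 0 0 0 0 0 0 0 0 0 0 0 0 0 0 0 0 0 0 0 0 0 0 0 0 0]
   notch -0.02 [0 0 0 0 0 0 1 0 0 2 1 2 2 1 0 1 1 1 2 1 2 2 4 3 4 4 4 3 3 2 2 2 2 2 2 1 2
 0 0 0 0 0 0 0 0 0 0 0 0 0 0 0 0 0 0 0 0 0 0 0 0 0 0 0 0 0 0 0 0 0 0 0]
wrist rim 9014 slopes(deg) [0.08 0.06] z0 -0.0578 encl ((0.0054723056964576244, -4.9443326133769006e-05), 0.030362607911229134)
   wall 1412 centre@z-.03 [ 0.0004 -0.0001] tilt [0.4 0. ]
   wall upright centre [ 0.0005 -0.0001]
   notch -0.006 [ 0  0  0  0  0  0  0  0  0  0  0  0  0  0  0  0  0  0  0  0  0  0  0  2
  6  7  5 11 10 12 16 12 19 18 18 19 18 16 17 19 17 15 12 11  9  8  9  1
  0  0  0  0  0  0  0  0  0  0  0  0  0  0  0  0  0  0  0  0  0  0  0  0]
   notch -0.02 [ 0  0  0  0  0  0  0  0  0  0  0  0  0  0  0  0  0  0  0  0  0  2  6  4
  7  8 22 18 19 24 27 28 27 32 31 32 35 31 28 31 30 27 23 22 20 15  9 10
  9  3  0  0  0  0  0  0  0  0  0  0  0  0  0  0  0  0  0  0  0  0  0  0]
```

Emit:
{"op": "play_rows", "data": {"rows": [[[0, 0, 0], [-1.2, 10.2, 0], 0.6], [[0, 0, 0], [-2.5, 20, 0], 0.6], [[0, 0, 0], [-3.5, 30, 0], 0.6], [[0, 0, 0], [-4, 30, 0], 0.6], [[0, 0, 0], [-4, 30, 0], 0.6], [[0, 0, 0], [-4, 30, 0], 0.6], [[0, 0, 0], [-4, 30, 0], 0.6], [[0, 0, 0], [-4, 30, 0], 0.6], [[0, 0, 0], [-4, 30, 0], 0.6], [[0, 0, 0], [-3, 30, 0], 0.6], [[0, 0, 0], [-2, 20, 0], 0.6], [[0, 0, 0], [-1, 15, 0], 0.6]]}}

```text
t: 10.58
tcp_pos: [0.5407, -0.1631, 0.1284]
tool_rot: [0.993, 0.116, -0.0, 0.0]
force: [1.0, 0.1, -1.9]
finger_gap: 0.599
gripper_force: 52.7
```

Emit:
{"op": "play_rows", "data": {"rows": [[[0, 0, 0], [0, 0, 0], 0.6], [[0, 0, 0], [0, 0, 0], 0.6], [[0, 0, 0], [0, 0, 0], 0.6], [[0, 0, 0], [0, 0, 0], 0.6]]}}

```text
t: 10.92
tcp_pos: [0.5401, -0.1584, 0.1286]
tool_rot: [0.993, 0.118, -0.001, -0.001]
force: [0.0, -0.3, -2.6]
finger_gap: 0.602
gripper_force: 52.7
```

Run:
```python
from h import *
plan([.5402,-.1599,.128])
s=sense(); T=R.from_quat(s['tool_rot']); print(s['force'])
for n in ['scene','side','wrist']:
    c,f=cam(n); p,d=snapshot(n); P=pts(d,c,f); L=T.inv().apply((P-s['tcp_pos']).reshape(-1,3)).reshape(P.shape)
    np.savez(f'{n}4.npz',p=p,P=P,L=L,d=d); grip_fit(n,L,d)
    m=(d>0)&(P[...,2]>.070)&(P[...,2]<.084)&(np.hypot(P[...,0]-.54,P[...,1]+.16)<.025); q=P[m]
    if len(q)>5: print('   spigot top',len(q),cv2.minEnclosingCircle(q[:,:2].astype(np.float32)))
    x,y=P[...,0]-.5402,P[...,1]+.1599; r=np.hypot(x,y)
    m=(d>0)&(r>.018)&(r<.034)&(P[...,2]>.0185)&(P[...,2]<.024); a=2*np.arctan2(y[m],x[m]); print('   lug',m.sum(),np.degrees(np.angle(np.exp(1j*a).mean()))/2)
```

```text
tcp [ 0.5401 -0.1584  0.1286] yaw 13.53 zaxis [-0.0015  0.0011 -1.    ] shift mm (tool) [-0.2  1.5  0.6] q6 48.7
[ 0.02970541 -0.34536137 -2.64423368]
scene rim 144 slopes(deg) [0.92 0.31] z0 -0.0584 encl ((0.003964651841670275, 0.0008147997432388365), 0.029971836134791374)
   wall 125 centre@z-.03 [-0.0008 -0.0001] tilt [ 0.98 -2.1 ]
   wall upright centre [-0.0005 -0.0007]
   spigot top 100 ((0.5397937297821045, -0.15972380340099335), 0.016420850530266762)
   lug 36 -74.52350398873267
side rim 36 slopes(deg) [-2.44 -2.33] z0 -0.057 encl ((0.001946680131368339, -0.0005895885988138616), 0.03031790629029274)
   wall 105 centre@z-.03 [0.0025 0.0001] tilt [-1.02  4.43]
   wall upright centre [0.0022 0.0015]
   spigot top 69 ((0.5413839221000671, -0.15813922882080078), 0.015553331933915615)
   lug 12 -81.13595884631083
wrist rim 9056 slopes(deg) [ 0.03 -0.03] z0 -0.0583 encl ((0.005865681450814009, -5.544439318327932e-06), 0.030220957472920418)
   wall 1392 centre@z-.03 [0.0007 0.    ] tilt [0.52 0.14]
   wall upright centre [0.0008 0.0001]
   spigot top 191 ((0.5484431982040405, -0.15847165882587433), 0.011914944276213646)
   lug 451 -75.47454441446942
```

Emit:
{"op": "play_rows", "data": {"rows": [[[0, 0, 0], [-0.9, 1.5, 5], 0.6], [[0, 0, 0], [0, 0, 12], 0.6], [[0, 0, 0], [0, 0, 12], 0.6], [[0, 0, 0], [0, 0, 7], 0.6], [[0, 0, 0], [0, 0, 2], 0.6], [[0, 0, 0], [0, 0, 0], 0.6], [[0, 0, 0], [0, 0, 0], 0.6], [[0, 0, 0], [0, 0, 0], 0.6], [[0, 0, 0], [0, 0, 0], 0.6]]}}

```text
t: 11.82
tcp_pos: [0.5407, -0.1618, 0.0915]
tool_rot: [0.993, 0.117, 0.001, 0.0]
force: [-0.3, 0.5, -1.1]
finger_gap: 0.602
gripper_force: 52.7
```

Run:
```python
from h import *
plan([.5402,-.1599,.02]); print(sense()['force'])
s=sense(); T=R.from_quat(s['tool_rot']).as_matrix(); print('sleeve axis at',s['tcp_pos']+T@[.0007,0,-.0])
```

```text
tcp [ 0.5407 -0.1618  0.0915] yaw 13.45 zaxis [ 1.2e-03 -6.0e-04 -1.0e+00] shift mm (tool) [-0.1 -2.1 71.5] q6 48.5
[-0.29686032  0.51849131 -1.09837933]
sleeve axis at [ 0.54138851 -0.16167251  0.0915119 ]
```

Emit:
{"op": "play_rows", "data": {"rows": [[[0, 0, 0], [-0.8, -1.5, 0], 0.6], [[0, 0, 0], [0, 0, 0], 0.6], [[0, 0, 0], [0, 0, 0], 0.6]]}}

```text
t: 12.07
tcp_pos: [0.5391, -0.1603, 0.0912]
tool_rot: [0.993, 0.117, 0.0, 0.0]
force: [0.1, -0.2, -2.4]
finger_gap: 0.6
gripper_force: 52.7
```

Run:
```python
from h import *
s=sense(); T=R.from_quat(s['tool_rot']).as_matrix(); a=s['tcp_pos']+T@[.0007,0,-.0]; print('sleeve axis at',a, 'need tool',T.T@(np.array([.5402,-.1599,a[2]])-a)*1000)
```

```text
sleeve axis at [ 0.53978501 -0.16011411  0.09115905] need tool [ 4.53418437e-01 -1.11663810e-01  7.84514801e-05]
```

Emit:
{"op": "play_rows", "data": {"rows": [[[0, 0, 0], [0.3, 0, 2], 0.6], [[0, 0, 0], [0, 0, 2], 0.6], [[0, 0, 0], [0, 0, 2], 0.6], [[0, 0, 0], [0, 0, 2], 0.6], [[0, 0, 0], [0, 0, 2], 0.6], [[0, 0, 0], [0, 0, 2], 0.6], [[0, 0, 0], [0, 0, 0], 0.6]]}}

```text
t: 12.65
tcp_pos: [0.5391, -0.1601, 0.0783]
tool_rot: [0.993, 0.117, -0.0, -0.0]
force: [0.1, -0.5, -2.0]
finger_gap: 0.598
gripper_force: 52.7
```

```bash
cat >> h.py <<'E'
def ax():
    s=sense(); T=R.from_quat(s['tool_rot']).as_matrix(); a=s['tcp_pos']+T@[.0007,0,-.0]; print('z',a[2].round(4),'need tool',(T.T@(np.array([.5402,-.1599,a[2]])-a)*1000).round(2),'F tool',(T.T@s['force']).round(1),'M',(T.T@s['ft_torque']).round(2),'tilt',T[:2,2].round(4),'gap',s['finger_gap'],'t',s['t'])
E
python3 -c "
from h import *
ax()"
```

```text
z 0.0783 need tool [ 0.42  0.02 -0.  ] F tool [-0.   0.5  2. ] M [ 0.04  0.03 -0.02] tilt [-0.0009  0.0005] gap 0.5983216268844925 t 12.65
```

Emit:
{"op": "play_rows", "data": {"rows": [[[0, 0, 0], [0.3, 0, 4], 0.6], [[0, 0, 0], [0, 0, 5], 0.6], [[0, 0, 0], [0, 0, 5], 0.6], [[0, 0, 0], [0, 0, 5], 0.6], [[0, 0, 0], [0, 0, 5], 0.6], [[0, 0, 0], [0, 0, 5], 0.6], [[0, 0, 0], [0, 0, 5], 0.6], [[0, 0, 0], [0, 0, 4], 0.6], [[0, 0, 0], [0, 0, 4], 0.6], [[0, 0, 0], [0, 0, 2], 0.6], [[0, 0, 0], [0, 0, 0], 0.6], [[0, 0, 0], [0, 0, 0], 0.6]]}}

```text
t: 13.65
tcp_pos: [0.5397, -0.1602, 0.0348]
tool_rot: [0.993, 0.117, -0.0, -0.0]
force: [-0.0, -0.2, -1.8]
finger_gap: 0.597
gripper_force: 52.7
```

Run:
```python
from h import *
ax()
s=sense(); T=R.from_quat(s['tool_rot']); L0=[]
for n in ['wrist','scene','side']:
    c,f=cam(n); p,d=snapshot(n); P=pts(d,c,f); L=T.inv().apply((P-s['tcp_pos']).reshape(-1,3)).reshape(P.shape)
    if n=='wrist': grip_fit(n,L,d); np.savez('w5.npz',p=p,P=P,L=L,d=d)
    # notch edges on outer wall near the bottom in tool angle
    notch(n,L,d,(.0007,0))
```

```text
z 0.0348 need tool [-0.15 -0.18  0.  ] F tool [-0.1  0.2  1.8] M [0.01 0.01 0.03] tilt [-0.0001  0.0001] gap 0.5974190400738617 t 13.65
wrist rim 9084 slopes(deg) [0.11 0.03] z0 -0.0581 encl ((0.0058891065418720245, -3.493853364489041e-05), 0.030394604429602623)
   wall 1406 centre@z-.03 [ 0.0003 -0.0001] tilt [ 0.5  -0.01]
   wall upright centre [ 0.0005 -0.0001]
   notch -0.006 [ 0  0  0  0  0  0  0  0  0  0  0  0  0  0  0  0  0  0  0  0  0  0  0  3
  7  7  6 13 12 12 13 16 15 17 18 15 20 17 17 17 16 11 12 11  8  7 10  2
  0  0  0  0  0  0  0  0  0  0  0  0  0  0  0  0  0  0  0  0  0  0  0  0]
   notch -0.02 [ 0  0  0  0  0  0  0  0  0  0  0  0  0  0  0  0  0  0  0  0  0  2  7  6
  7 13 19 17 19 25 27 28 27 29 34 33 31 34 29 30 31 26 20 22 21 16 10  7
 10  4  0  0  0  0  0  0  0  0  0  0  0  0  0  0  0  0  0  0  0  0  0  0]
   notch -0.006 [0 0 0 0 0 0 0 0 0 0 0 0 0 0 0 0 0 0 0 0 0 0 1 1 0 1 0 1 1 1 1 2 1 2 2 1 0
 1 1 1 1 1 1 0 1 0 1 0 0 0 0 0 0 0 0 0 0 0 0 0 0 0 0 0 0 0 0 0 0 0 0 0]
   notch -0.02 [0 0 0 0 0 0 0 0 0 0 0 0 0 0 0 0 0 0 0 0 1 0 3 0 1 2 2 1 1 0 2 2 1 2 0 0 2
 1 3 0 1 2 2 2 0 2 0 1 1 0 1 1 0 0 0 0 0 0 0 0 0 0 0 0 0 0 0 0 0 0 0 0]
   notch -0.006 [0 0 0 1 0 0 0 0 0 0 0 1 0 0 1 0 0 0 0 0 0 0 1 2 1 0 1 2 0 1 2 2 1 0 1 0 0
 0 0 0 0 0 0 0 0 0 0 0 0 0 0 0 0 0 0 0 0 0 0 0 0 0 0 0 0 0 0 0 0 0 0 0]
   notch -0.02 [0 0 0 0 0 2 1 0 0 1 0 1 1 0 0 0 1 0 1 0 0 2 1 1 0 0 3 2 1 1 2 1 0 2 2 1 1
 0 0 0 0 0 0 0 0 0 0 0 0 0 0 0 0 0 0 0 0 0 0 0 0 0 0 0 0 0 0 0 0 0 0 0]
```

Emit:
{"op": "play_rows", "data": {"rows": [[[0, 0, 0], [0, 0, 3], 0.6], [[0, 0, 0], [0, 0, 3], 0.6], [[0, 0, 0], [0, 0, 2], 0.6], [[0, 0, 0], [0, 0, 1], 0.6], [[0, 0, 0], [0, 0, 1], 0.6], [[0, 0, 0], [0, 0, 1], 0.6], [[0, 0, 0], [0, 0, 1], 0.6], [[0, 0, 0], [0, 0, 0], 0.6], [[0, 0, 0], [0, 0, 0], 0.6]]}}

```text
t: 14.55
tcp_pos: [0.5397, -0.1602, 0.0229]
tool_rot: [0.993, 0.117, -0.0, -0.0]
force: [0.9, 0.4, -2.8]
finger_gap: 0.6
gripper_force: 52.7
```

```bash
python3 -c "
from h import *
ax()"
```

```text
z 0.0229 need tool [-0.16 -0.15  0.  ] F tool [ 1.  -0.2  2.8] M [-0.02 -0.01  0.01] tilt [-0.0001  0.0001] gap 0.5996650657471603 t 14.55
```

Emit:
{"op": "play_rows", "data": {"rows": [[[0, 0, 0], [0, 0, 1], 0.6], [[0, 0, 0], [0, 0, 1], 0.6], [[0, 0, 0], [0, 0, 1], 0.6], [[0, 0, 0], [0, 0, 0], 0.6], [[0, 0, 0], [0, 0, 0], 0.6]]}}

```text
t: 14.97
tcp_pos: [0.5397, -0.1602, 0.0198]
tool_rot: [0.993, 0.117, -0.0, -0.0]
force: [0.7, 0.3, -2.5]
finger_gap: 0.6
gripper_force: 52.7
```

```bash
python3 -c "
from h import *
ax()"
```

```text
z 0.0198 need tool [-0.1  -0.16  0.  ] F tool [ 0.8 -0.2  2.5] M [0.02 0.02 0.  ] tilt [-0.0002  0.0001] gap 0.5998786480012512 t 14.9667
```

Emit:
{"op": "play_rows", "data": {"rows": [[[0, 0, 0], [0, 0, 1], 0.6], [[0, 0, 0], [0, 0, 1], 0.6], [[0, 0, 0], [0, 0, 0.7], 0.6], [[0, 0, 0], [0, 0, 0.7], 0.6], [[0, 0, 0], [0, 0, 0], 0.6], [[0, 0, 0], [0, 0, 0], 0.6]]}}

```text
t: 15.47
tcp_pos: [0.5397, -0.1602, 0.0164]
tool_rot: [0.993, 0.117, -0.0, -0.0]
force: [0.0, -1.0, -2.1]
finger_gap: 0.602
gripper_force: 52.7
```

```bash
python3 -c "
from h import *
ax()"
```

```text
z 0.0164 need tool [-0.12 -0.16  0.  ] F tool [-0.2  1.   2.1] M [-0.03 -0.05 -0.01] tilt [-0.0001  0.0001] gap 0.6015122173427905 t 15.4667
```

Emit:
{"op": "play_rows", "data": {"rows": [[[0, 0, 0], [0, 0, 0.5], 0.6], [[0, 0, 0], [0, 0, 0.5], 0.6], [[0, 0, 0], [0, 0, 0.5], 0.6], [[0, 0, 0], [0, 0, 0], 0.6], [[0, 0, 0], [0, 0, 0], 0.6]]}}

```text
t: 15.88
tcp_pos: [0.5397, -0.1602, 0.0154]
tool_rot: [0.993, 0.117, 0.0, 0.0]
force: [-0.2, 0.4, 3.3]
finger_gap: 0.598
gripper_force: 53.1
```

```bash
python3 -c "
from h import *
ax()"
```

```text
z 0.0154 need tool [-0.18 -0.23 -0.  ] F tool [-0.1 -0.4 -3.3] M [ 0.12 -0.1  -0.01] tilt [ 0.0002 -0.0001] gap 0.5979868998225438 t 15.8833
```

Contact force appears at seat height, so the sleeve is down. I release it and back off.

Emit:
{"op": "play_rows", "data": {"rows": [[[0, 0, 0], [0, 0, 0], 0.4], [[0, 0, 0], [0, 0, 0], 0.2], [[0, 0, 0], [0, 0, 0], 0], [[0, 0, 0], [0, 0, 0], 0], [[0, 0, 0], [0, 0, 0], 0], [[0, 0, 0], [0, 0, -5], 0], [[0, 0, 0], [0, 0, -15], 0], [[0, 0, 0], [0, 0, -25], 0], [[0, 0, 0], [0, 0, -30], 0], [[0, 0, 0], [0, 0, -30], 0], [[0, 0, 0], [0, 0, -30], 0], [[0, 0, 0], [0, 0, -20], 0]]}}

```text
t: 16.88
tcp_pos: [0.5407, -0.1606, 0.1732]
tool_rot: [0.993, 0.117, 0.002, 0.001]
force: [0.9, -0.9, 0.2]
finger_gap: 1.003
gripper_force: 0.0
```

Emit:
{"op": "play_rows", "data": {"rows": [[[0, 0, 0], [0, 0, -10], 0], [[0, 0, 0], [0, 0, 0], 0], [[0, 0, 0], [0, 0, 0], 0], [[0, 0, 0], [0, 0, 0], 0]]}}

```text
t: 17.22
tcp_pos: [0.5386, -0.1596, 0.1785]
tool_rot: [0.993, 0.117, -0.001, -0.001]
force: [-0.2, 0.3, 0.3]
finger_gap: 1.001
gripper_force: 0.0
```

Run:
```python
from h import *
s=sense(); print(s['tcp_pos'],s['finger_gap'],s['force'])
for n in ['wrist','scene','side']:
    c,f=cam(n); p,d=snapshot(n); P=pts(d,c,f); r=np.hypot(P[...,0]-.5402,P[...,1]+.1599)
    m=(d>0)&(r>.0185)&(r<.025)&(P[...,2]>.05)&(P[...,2]<.1); q=P[m]; A=np.c_[q[:,:2]-[.5402,-.1599],np.ones(len(q))]; k=np.linalg.lstsq(A,q[:,2],rcond=None)[0]
    t=(d>0)&(r<.011)&(P[...,2]>.06)&(P[...,2]<.1)
    print(n,len(q),'rim z median',np.median(q[:,2]).round(4),'slope',k[:2].round(3),'spigot top',np.median(P[t][:,2]).round(4))
    if n=='wrist': cv2.imwrite('pics/end.png',p[:,:,::-1])
```

```text
[ 0.53855887 -0.15964568  0.17849613] 1.0014156004727566 [-0.24212972  0.299834    0.27827927]
wrist 1440 rim z median 0.0736 slope [-0.002 -0.002] spigot top 0.0797
scene 154 rim z median 0.073 slope [-0.222 -0.015] spigot top 0.0802
side 111 rim z median 0.0687 slope [ 0.053 -0.292] spigot top 0.0787
```

View pics/end.png

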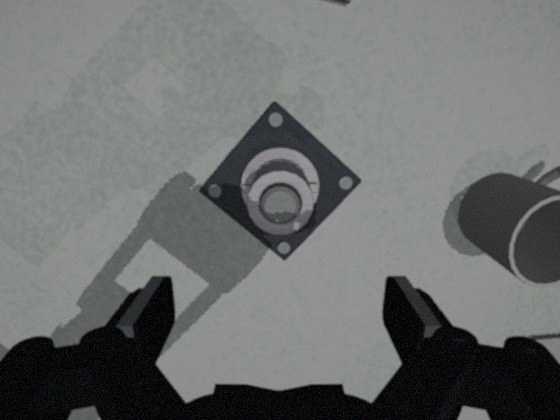

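The last view shows the sleeve seated round the spigot at about (280,203). Its rim is 6 mm below the spigot top (z = 0.0736) and level, and the gripper is clear of it.

```bash
python3 -c "
from station import *
print(sign_off())"
```

```text
the job is handed in; nothing more can be done
None
```

The sleeve is fully down on the stop washer with its notches over the lugs, released, and the job is handed in; no verdict came back, but the last wrist-camera view put its top rim level at 73.6 mm (74 expected). The first grasp slipped and left the sleeve standing about 2 mm from where it was, because the fingertips really sit about 20–33 mm behind the reported TCP, not 8 mm ahead as stated.

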